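# Eject a stuck module: hand valve into float, nest table down over the knockout rod

## Robot

A 6-joint arm with a two-finger parallel gripper is mounted at the origin on the work surface. World frame = base frame: x ahead of the robot, y to its left, z up, the work surface at z = 0. Lengths are in mm, angles in rad, forces in N, time in s.
With the tool pointing down it reaches from about 325 to 750 mm from the base axis. Payload 7.6 kg.
Tool frame: the origin (TCP) lies on the centre line of the jaws, within the pads' length; the fingertips stand 25 mm ahead of it and the grasp point (between the pads) lies 6 mm ahead of it; y points along the fingers, x is the direction in which the jaws open and shut, and the axes are right-handed (so a half turn about y gives the same grasp; the last joint's range is limited). The gripper opens to 85 mm and grips with 20 to 120 N. Pads are 22 mm wide; open, the fingers measure 114 mm over their backs; the gripper's body (76 mm by 85 mm) begins 54 mm behind the grasp point. The pads swing forward as they close: fully open they stand 13 mm farther back than shut.
Start: joints at [-1.278, 0.052, 1.401, -0, 1.689, -0.07], TCP at [186.345, -490.838, 226.323] pointing down, gripper open.
Joint ranges: [-2.9, 2.9], [-0.91, 2.17], [0.12, 2.37], [-1.06, 4.2], [0.26, 2.73], [-2.93, 2.93]. Speed limits (rad/s): [2.57, 2.57, 3.01, 3.14, 3.14, 3.14].

## Interface

Orientations are given as a 3x3 rotation matrix whose columns are the frame's x, y, z axes.
In Python, from station import ctrl gives the robot as it stands.
- The arm moves only by the tool arm_command, never from a script. Its argument "commands" is a list of rows, each a list of 7 numbers: the turn, a rotation vector about the world's x, y, z normalised to -1 to 1, where 1 is 0.12 rad, then the shift along the world's x, y, z normalised to -1 to 1, where 1 is 0.025 m, then the opening, from 0 (shut) to 1 (fully open). In form: [[ax, ay, az, dx, dy, dz, grip], ...]. A call has 1 to 12 rows; each row shifts and turns the pose as measured when the row begins; what a row does not reach is not made up. A row lasts 1/12 s, in which the tool goes at most 41.7 mm and 7.16 degrees, less where a joint would pass 70% of its speed; a pose out of reach is approached as far as the arm can. A call with a number of a shift or a turn outside -1 to 1 is refused whole. A call with a gripper value outside its range is refused whole. The fingers move at their own pace and stop on an object; the grip force is fixed at half the most. Time passes only in rows, so rows that do not move let the fingers close. It gives the time, the measured TCP pose, the force and the opening at its end, in the units of the state.
- ctrl.read_state(): the state, without advancing time (a new reading comes with each control period).
- ctrl.grab_frame(name): name is "scene" or "top" or "wrist"; returns the picture (400x640x3 uint8, blue, green, red); there is no depth.
- ctrl.camera_info(name): a dict with "fovy" (degrees; the focal length in pixels is half the picture's height over the tangent of half this angle, whatever the lens; pixels are square), "cx", "cy" (the principal point, pixels), "R" (3x3) and "t" (3): a world point X has camera coordinates R X + t. Camera axes: x right, y down, z forward; pixel columns grow to the right and rows downward; lengths in mm; the calibration is good to about 2 mm. A picture is of the moment at which its call begins: read the wrist's pose just before it. camera_info takes no time and is no camera call; for the wrist camera it gives the pose at the moment of the call.
- ctrl.job_done(): hands the job in, once; it reports no verdict.
The state is a dict: "time_s": time; "q": joint angles; "qvel": joint speeds; "tau": joint torques, N m; "position": TCP position; "tool_rot": TCP orientation; "wrist_force": force on the tool from outside, world axes, zero at the start; "ft_torque": the same for the moment, N m; "opening": opening from 0.0 (shut) to 1.0 (fully open).
Only numpy, scipy, OpenCV 4.12 (cv2) and the standard library are available. Lean on these libraries where they do the work, as an engineer would, in place of code of your own. Each camera call takes 0.05 s, during which the arm holds its last target.

## Task

A brass module is stuck flush in its nest. The pump is off, so first push the valve's tall ball-knobbed lever away from you, past the stiff detent, into the float notch where it stays by itself; this frees the nest table, which you then press down onto its stops so that the fixed knockout rod pushes the module up out of its pocket. Let go and leave the module sitting level on the rod, without touching it, and leave the short lever and the things lying about alone.

Things in the scene. Friction and masses are not known exactly. Their poses are not given: they have to be found in the camera images.
- valve: Fixed two-spool hydraulic hand valve: grey block 90 x 128 mm, 68 mm high, hoses on top, two levers in black boxes before it. Origin on the bench below the lever pivots, midway between them. x (horizontal): from levers to block, the way a lever is pushed to float; y: from short to tall lever. Pivots 68 mm above the bench, tall lever's at y = +35 mm, short one's at -35 mm.
- table_lever (a joint): Tall lever's angle. About 0 = hold, knob 36 mm behind the pivot; positive = knob towards the valve block. Sprung back to 0 from anywhere short of float (2 N at the knob at 0.3). Stiff detent from 0.31, crest 0.44: about 10 N at the knob. Past it the lever snaps into float and stays at about 0.56 by itself; stop at 0.63, knob 66 mm in front of the pivot.
- lever_knob (a point): Centre of the tall lever's black ball knob (38 mm across), on a steel rod 12 mm thick, 165 mm from the pivot: about 229 mm above the bench in hold, 233 mm half-way, 219 mm at the stop.
- clamp_lever (a joint): Angle of the short lever, which works a clamp and is to be left alone; 0 = hold, springs back to 0.
- cross_bar (a point): Centre of the short lever's black cross bar (48 mm long along the valve's y axis, 18 mm thick), 164 mm above the bench, 70 mm sideways of the tall lever.
- fixture: Fixed ejector fixture: grey foot 170 x 240 mm, two lift cylinders, four guide posts with stop sleeves, and amid them the fixed knockout rod (head 30 mm across, 107 mm above the bench). Origin mid-foot on the bench, y along the 240 mm side, z up. On the posts rides the aluminium nest table, 150 x 220 x 28 mm, top face 128 mm above the bench when up.
- nest_table (a joint): How far the nest table is pressed down (m): 0 = up, as at the start; 0.018 = down on its stops. The oil locks it until the tall lever is in float (above 0.5 rad); then 6 to 15 N downwards moves it, and it stays where it is left. Guide posts at its corners then stand 18 mm proud.
- pad_left (a point): Top centre of one of the two black rubber press pads (38 mm across, 3 mm high) on the nest table, 80 mm from the pocket's middle along the fixture's +y; 131 mm above the bench when the table is up. Either pad will do.
- pad_right (a point): Top centre of the other press pad, 80 mm along the fixture's -y.
- pocket_mouth (a point): Middle of the pocket's mouth in the nest table's top face; moves with the table. Pocket 57.5 x 81.5 mm (long side along the fixture's y), 18 mm deep, with a 36 mm hole in its floor above the knockout rod. z up.
- module_center (a point): Centre of the module: brass housing 56 x 80 x 18 mm, steel lid, two rows of 6 mm pins on top, about 0.16 kg. At the start flush with the table (centre 9 mm below the mouth), held by a spring plunger in the pocket wall; with the table down it stands 15 mm proud (centre 6 mm above the mouth).
- module: The same module; origin in the middle of its underside, z up.
- tray: Black component tray, 110 x 170 x 22 mm, with two modules in it, lying on the bench; origin in the middle of its underside. A bystander.
- dispenser: Clear plastic jar with white cap, 68 mm across, 130 mm high; origin in the middle of its underside. A bystander.
- driver: Screwdriver, 170 mm long, lying on the bench; a bystander.
There are look-alikes about, which are no part of the job. Of the things shaped like the module, the brass one is meant.

How it is judged:
By the outcome, as a careful person would: the job done as asked, in the order asked, and still so for the second after the job is handed in, with the robot touching nothing.
It also fails if it takes over 45 s, if anything falls off the work surface, if the arm or the gripper's body presses on something with over 40 N, if the wrist force passes 120 N, or if a joint passes its speed limit or range.

## Working session

There is one attempt and no reset: what is moved stays moved. The work goes in short steps, Python scripts to look and compute and a tool call to move; the robot and the scene stay as the last step left them, time stands still between calls to the robot, and variables do not carry over. Pictures are saved under pics/ and viewed, and the job is handed in when it is done.

Besides the shell and the picture viewer there is one more tool, called after "Request:" in YAML: its name, and indented under it one key for each argument. arm_command: Moves the arm, as the interface text tells. Its arguments: {"type":"object","properties":{"commands":{"type":"array"}},"required":["commands"]}

```bash
mkdir -p pics
python3 - <<'E'
from station import ctrl
import cv2,numpy as np
for n in ("scene","top","wrist"):
    c=ctrl.camera_info(n); f=ctrl.grab_frame(n); cv2.imwrite(f"pics/{n}0.png",f)
    print(n,c["fovy"],c["cx"],c["cy"],np.round(c["R"],4).tolist(),np.round(c["t"],1).tolist(), {k:v for k,v in c.items() if k not in("R","t")})
s=ctrl.read_state();print(s)
E
```

```text
scene 54.55430740114519 325.66101856702414 200.4206429752671 [[0.5435, 0.8394, 0.0028], [0.5015, -0.322, -0.803], [-0.6731, 0.4378, -0.596]] [-272.0, -102.6, 1823.5] {'fovy': 54.55430740114519, 'cx': 325.66101856702414, 'cy': 200.4206429752671}
top 45.36382247244498 325.2468672937771 195.67316283934827 [[-0.0195, -0.9997, -0.0114], [-0.9798, 0.0213, -0.1986], [0.1988, 0.0073, -0.98]] [15.2, 509.1, 1582.6] {'fovy': 45.36382247244498, 'cx': 325.2468672937771, 'cy': 195.67316283934827}
wrist 69.87045359550112 325.34410592586386 198.68657372978845 [[0.3546, -0.935, -0.0018], [-0.8848, -0.3362, 0.3226], [-0.3022, -0.1128, -0.9465]] [-523.8, -42.9, 381.3] {'fovy': 69.87045359550112, 'cx': 325.34410592586386, 'cy': 198.68657372978845}
{'time_s': 0.15, 'q': array([-1.27829715e+00,  5.26836320e-02,  1.40143262e+00, -2.66944727e-05,
        1.68856702e+00, -7.02673537e-02]), 'qvel': array([ 0.00080251, -0.00165761, -0.00257182,  0.00095728,  0.00024176,
        0.00058752]), 'tau': array([ 6.45071377e-04, -3.81950533e+01, -3.60423982e+01, -9.73838200e-05,
        4.61929347e-03,  2.91663653e-06]), 'position': array([ 186.27373072, -490.62402706,  225.70004592]), 'tool_rot': array([[ 3.54858962e-01, -3.39856591e-04,  9.34919784e-01],
       [-9.34919210e-01,  1.03664309e-03,  3.54859121e-01],
       [-1.08977935e-03, -9.99999405e-01,  5.01236365e-05]]), 'wrist_force': array([-0.1190132 ,  0.6049336 , -0.01268935]), 'ft_torque': array([-0.0278437 ,  0.004775  ,  0.01966666]), 'opening': 0.9982859885558617}
```

View pictures.

View pics/scene0.png

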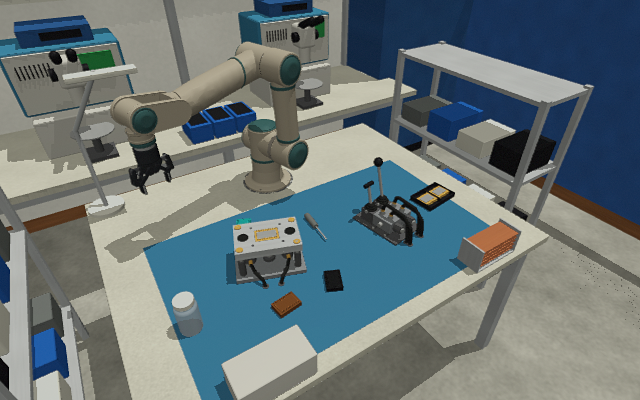

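View pics/top0.png

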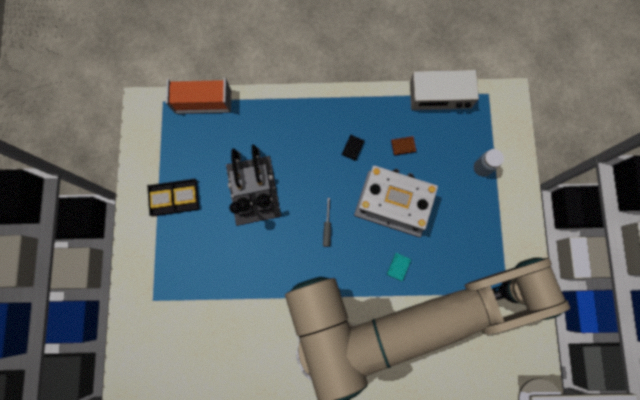

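View pics/wrist0.png

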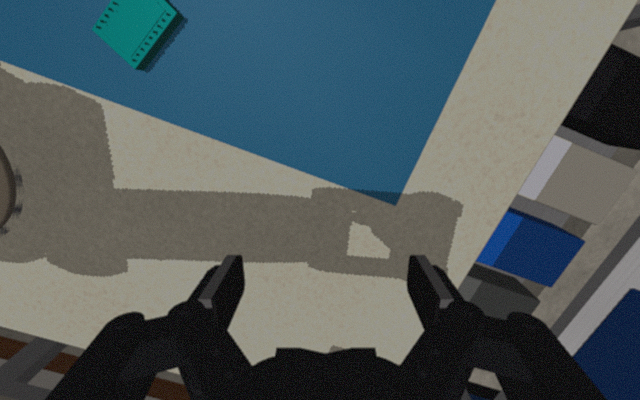

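Run:
```python
import cv2,numpy as np
s=cv2.imread("pics/scene0.png");t=cv2.imread("pics/top0.png")
a=cv2.resize(s[145:255,340:460],None,fx=5,fy=5,interpolation=cv2.INTER_CUBIC)
cv2.imwrite("pics/c1.png",a)
cv2.imwrite("pics/c2.png",cv2.resize(t[140:240,220:340],None,fx=6,fy=6,interpolation=cv2.INTER_CUBIC)[:, :])
cv2.imwrite("pics/c3.png",cv2.resize(t[155:245,345:445],None,fx=6,fy=6,interpolation=cv2.INTER_CUBIC))
cv2.imwrite("pics/c4.png",cv2.resize(s[205:300,220:320],None,fx=6,fy=6,interpolation=cv2.INTER_CUBIC))
```

```text
(no output)
```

View pics/c1.png

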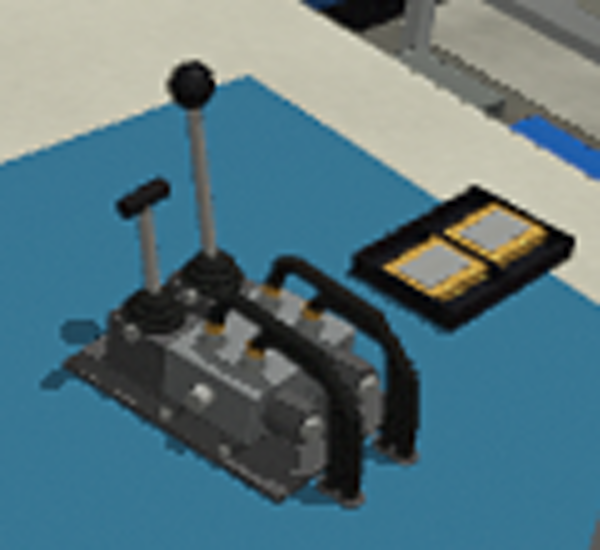

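View pics/c2.png

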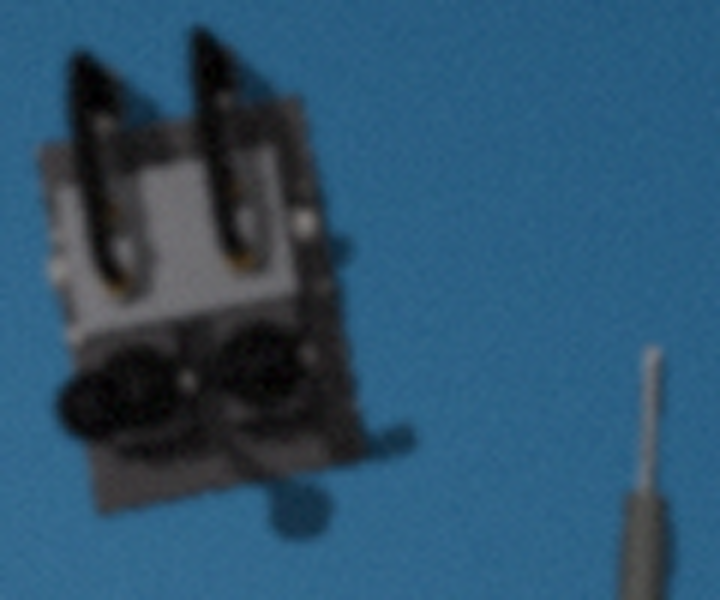

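View pics/c3.png

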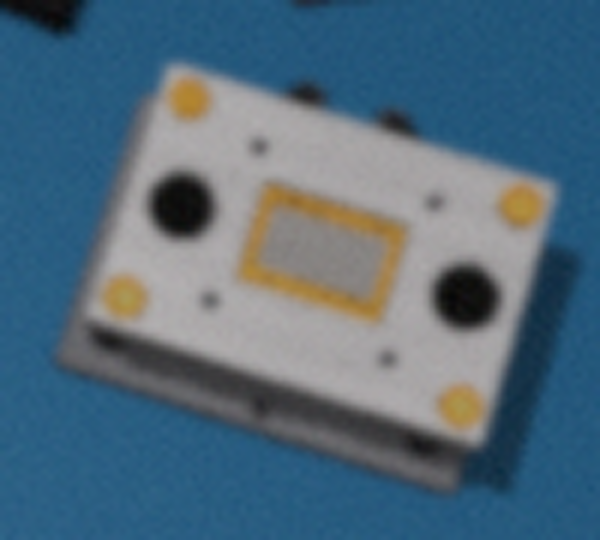

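View pics/c4.png

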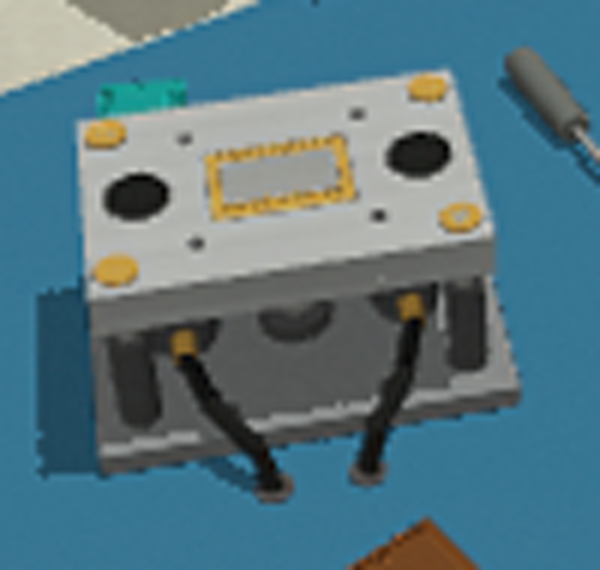

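```bash
cat > h.py <<'E'
from station import ctrl
import cv2,numpy as np
def ray(c,u,v):
    f=200/np.tan(np.radians(c["fovy"])/2); R=np.array(c["R"]);t=np.array(c["t"])
    d=R.T@np.array([(u-c["cx"])/f,(v-c["cy"])/f,1]); return -R.T@t, d/np.linalg.norm(d)
def atz(c,u,v,z):
    o,d=ray(c,u,v); return o+d*(z-o[2])/d[2]
def proj(c,X):
    f=200/np.tan(np.radians(c["fovy"])/2); p=np.array(c["R"])@np.asarray(X,float)+np.array(c["t"])
    return np.round([c["cx"]+f*p[0]/p[2],c["cy"]+f*p[1]/p[2]],1)
def cr(x,y,k,x0,y0): return x0+(x+.5)/k-.5, y0+(y+.5)/k-.5
E
python3 - <<'E'
from h import *
S=ctrl.camera_info("scene");T=ctrl.camera_info("top")
np.set_printoptions(precision=1,suppress=True)
print("padL T",atz(T,*cr(181,206,6,345,155),131),"padR T",atz(T,*cr(466,296,6,345,155),131))
print("mod T",atz(T,*cr(324,252,6,345,155),128))
print("padS",atz(S,*cr(137,196,6,220,205),131),atz(S,*cr(419,154,6,220,205),131),"mod",atz(S,*cr(281,178,6,220,205),128))
print("knob",atz(T,*cr(90,405,6,220,140),229),atz(S,*cr(191,85,5,340,145),229))
print("bar",atz(T,*cr(262,365,6,220,140),164),atz(S,*cr(143,198,5,340,145),164))
print("bar ends",atz(S,*cr(120,208,5,340,145),164),atz(S,*cr(167,188,5,340,145),164))
# valve plate corners top
for p in [(40,148),(300,97),(368,455),(100,515)]: print(atz(T,*cr(*p,6,220,140),5))
E
```

```text
padL T [ 512.  -157.2  131. ] padR T [ 459.2 -308.2  131. ]
mod T [ 485.6 -233.6  128. ]
padS [ 462.5 -308.   131. ] [ 516.2 -158.5  131. ] mod [ 489.1 -232.5  128. ]
knob [444.  278.4 229. ] [447.2 275.  229. ]
bar [475.4 200.8 164. ] [477.2 210.  164. ]
bar ends [478.5 186.8 164. ] [476.4 234.3 164. ]
[640.8 356.    5. ]
[668.8 201.3   5. ]
[451.9 161.    5. ]
[420.  316.4   5. ]
```

What could be mistaken for the targets:
- **Levers:** the tall ball-knobbed lever is at scene (378,162) and the short cross-bar lever at (368,184). I choose the ball one.
- **Modules:** the brass module in the nest is at scene (267,235). The look-alikes are teal (244,221), orange-brown (286,304), black (333,280) and the two in the tray (432,194). I choose the one in the nest.
- **Press pads:** the two are at scene (243,238) and (290,231).

The close crops (c1, c4) confirm these choices. Knob is at about (445,277,229). Valve heading is about 0.19 rad.

Request:
arm_command:
  commands:
    - [0, 0, -0.7, 0.8, 0.4, 0.5, 0]
    - [0, 0, -0.7, 0.8, 0.4, 0.5, 0]
    - [0, 0, 0, 0.8, 0.4, 0.5, 0]
    - [0, 0, 0, 0.8, 0.6, 0.5, 0]
    - [0, 0, 0, 0.8, 0.8, 0.5, 0]
    - [0, 0, 0, 0.8, 1, 0.5, 0]
    - [0, 0, 0, 0.8, 1, 0.5, 0]
    - [0, 0, 0, 0.8, 1, 0.5, 0]
    - [0, 0, 0, 0.8, 1, 0, 0]
    - [0, 0, 0, 0.8, 1, 0, 0]

```text
time_s: 0.98
position: [388.7, -293.6, 324.5]
tool_rot: [[0.174, -0.004, 0.985], [-0.985, 0.011, 0.174], [-0.012, -1.0, -0.002]]
wrist_force: [-0.3, -0.7, -0.5]
opening: 0.002
```

Request:
arm_command:
  commands:
    - [0, 0, 0, 0, 1, 0, 0]
    - [0, 0, 0, 0, 1, 0, 0]
    - [0, 0, 0, 0, 1, 0, 0]
    - [0, 0, 0, 0, 1, 0, 0]
    - [0, 0, 0, 0, 1, 0, 0]
    - [0, 0, 0, 0, 1, 0, 0]
    - [0, 0, 0, 0, 1, 0, 0]
    - [0, 0, 0, 0, 1, 0, 0]
    - [0, 0, 0, 0, 1, 0, 0]
    - [0, 0, 0, 0, 1, 0, 0]
    - [0, 0, 0, 0, 1, 0, 0]
    - [0, 0, 0, 0, 1, 0, 0]

```text
time_s: 1.98
position: [388.8, 22.5, 321.0]
tool_rot: [[0.177, -0.008, 0.984], [-0.984, 0.014, 0.177], [-0.015, -1.0, -0.006]]
wrist_force: [-0.1, -0.5, 0.2]
opening: -0.004
```

Request:
arm_command:
  commands:
    - [0, 0, 0, 0, 1, 0, 0]
    - [0, 0, 0, 0, 1, 0, 0]
    - [0, 0, 0, 0, 1, 0, 0]
    - [0, 0, 0, 0, 1, 0, 0]
    - [0, 0, 0, 0, 1, 0, 0]
    - [0, 0, 0, 0, 1, 0, 0]
    - [0, 0, 0, 0, 1, 0, 0]
    - [0, 0, 0, 0, 1, 0, 0]
    - [0, 0, 0, 0, 0.8, 0, 0]
    - [0, 0, 0, 0, 0, 0, 0]

```text
time_s: 2.82
position: [385.0, 257.2, 318.3]
tool_rot: [[0.181, -0.012, 0.983], [-0.983, 0.014, 0.181], [-0.015, -1.0, -0.009]]
wrist_force: [-0.1, 0.1, 1.0]
opening: 0.003
```

Run:
```python
from h import *
c=ctrl.camera_info("wrist");f=ctrl.grab_frame("wrist");cv2.imwrite("pics/w1.png",f)
print(proj(c,[445.5,277,229]),proj(c,[476.5,209,164]))
import json;json.dump({k:np.array(v).tolist() for k,v in c.items()},open("w1.json","w"))
```

```text
[317. 125.] [392.6 100.4]
```

View pics/w1.png

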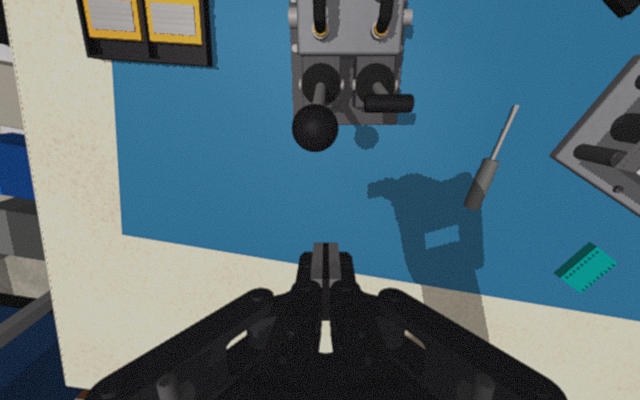

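The wrist view shows the ball knob at (315,128), within 3 px of the prediction. The cross bar is at (390,103), well to the side. I lower behind the knob, centred on it.

Request:
arm_command:
  commands:
    - [0, 0, 0, -0.1, 0.3, -0.9, 0]
    - [0, 0, 0, 0, 0.1, -0.9, 0]
    - [0, 0, 0, 0, 0, -0.9, 0]
    - [0, 0, 0, 0, 0, -0.9, 0]
    - [0, 0, 0, 0, 0, -0.1, 0]
    - [0, 0, 0, 0.5, 0.1, 0, 0]
    - [0, 0, 0, 0, 0, 0, 0]

```text
time_s: 3.45
position: [395.4, 263.8, 223.8]
tool_rot: [[0.178, -0.01, 0.984], [-0.984, 0.012, 0.178], [-0.013, -1.0, -0.007]]
wrist_force: [-0.3, 0.5, 0.3]
opening: -0.002
```

Run:
```python
from h import *
s=ctrl.read_state();print(s["position"])
f=ctrl.grab_frame("wrist");cv2.imwrite("pics/w2.png",f)
```

```text
[395.43421699 263.77694274 223.82508215]
```

View pics/w2.png

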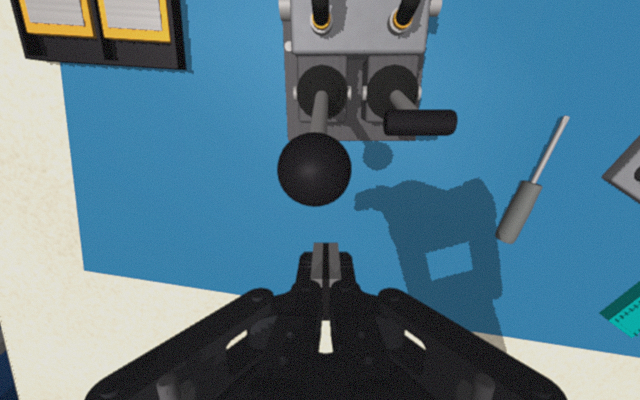

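Request:
arm_command:
  commands:
    - [0, 0, 0, 0.2, 0.2, 0.2, 0]
    - [0, 0, 0, 0.4, 0.08, 0, 0]
    - [0, 0, 0, 0.4, 0.08, 0, 0]
    - [0, 0, 0, 0.4, 0.08, 0, 0]
    - [0, 0, 0, 0.4, 0.08, 0, 0]
    - [0, 0, 0, 0.4, 0.08, 0, 0]

```text
time_s: 4.0
position: [451.2, 277.7, 241.0]
tool_rot: [[0.176, 0.001, 0.984], [-0.984, 0.018, 0.176], [-0.017, -1.0, 0.004]]
wrist_force: [-2.6, -0.6, 0.7]
opening: 0.002
```

Request:
arm_command:
  commands:
    - [0, 0, 0, 0.35, 0.07, -0.25, 0]
    - [0, 0, 0, 0.35, 0.07, -0.25, 0]
    - [0, 0, 0, 0.4, 0.08, -0.1, 0]

```text
time_s: 4.25
position: [483.8, 283.9, 242.9]
tool_rot: [[0.175, 0.026, 0.984], [-0.984, 0.029, 0.174], [-0.024, -0.999, 0.03]]
wrist_force: [-2.6, -1.1, -0.3]
opening: -0.002
```

Request:
arm_command:
  commands:
    - [-0.1, 0.2, 0, 0, 0, -0.5, 0]
    - [0, 0, 0, 0, 0, -0.3, 0]

```text
time_s: 4.42
position: [490.8, 285.3, 242.0]
tool_rot: [[0.173, 0.033, 0.984], [-0.985, 0.031, 0.172], [-0.024, -0.999, 0.038]]
wrist_force: [-1.8, -2.4, 13.4]
opening: 0.0
```

Run:
```python
from h import *
s=ctrl.read_state();print(s["position"],s["wrist_force"])
f=ctrl.grab_frame("wrist");cv2.imwrite("pics/w3.png",f)
```

```text
[490.83801347 285.34268758 241.95810911] [-1.82447324 -2.42135769 13.35525027]
```

View pics/w3.png

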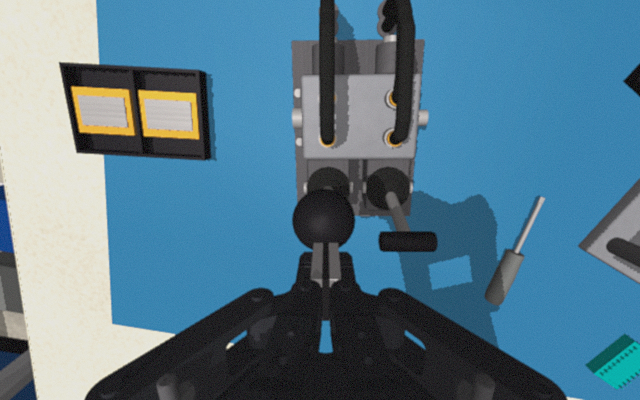

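Run:
```python
from h import *
np.set_printoptions(precision=1,suppress=True)
c=ctrl.camera_info("wrist")
o,d=ray(c,323,218);print(o,d,"ball dist",o+d*286*38/62, atz(c,323,218,232))
s=ctrl.read_state();R=np.array(s["tool_rot"]);p=s["position"]
for a in (0,6,25,38):
  print(a,p+R[:,1]*a,proj(c,p+R[:,1]*a))
f=ctrl.grab_frame("scene");cv2.imwrite("pics/s3.png",cv2.resize(f[80:240,330:470],None,fx=4,fy=4,interpolation=cv2.INTER_CUBIC))
cv2.imwrite("pics/w3c.png",cv2.resize(cv2.imread("pics/w3.png")[170:310,250:400],None,fx=4,fy=4,interpolation=cv2.INTER_CUBIC))
```

```text
[566.6 295.1 392.8] [-0.3 -0.  -0.9] ball dist [505.2 290.  228.7] [506.4 290.1 232. ]
0 [490.7 285.3 241.6] [326.  250.1]
6 [490.9 285.5 235.6] [326.  245.2]
25 [491.6 286.1 216.6] [325.9 231.6]
38 [492.  286.5 203.6] [325.9 223.6]
```

View pics/s3.png

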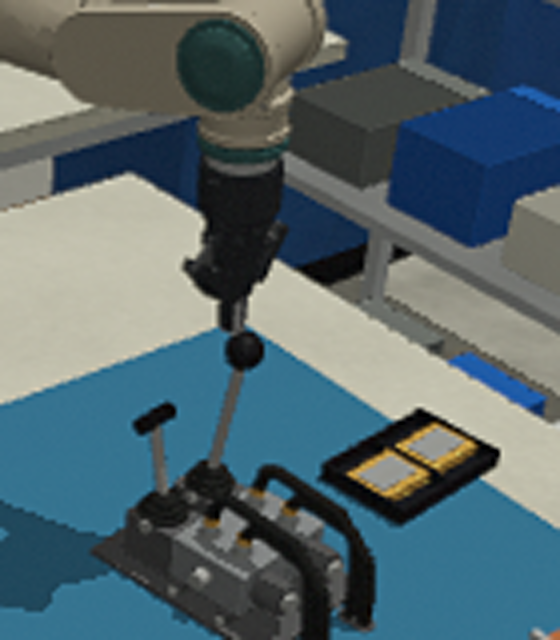

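View pics/w3c.png

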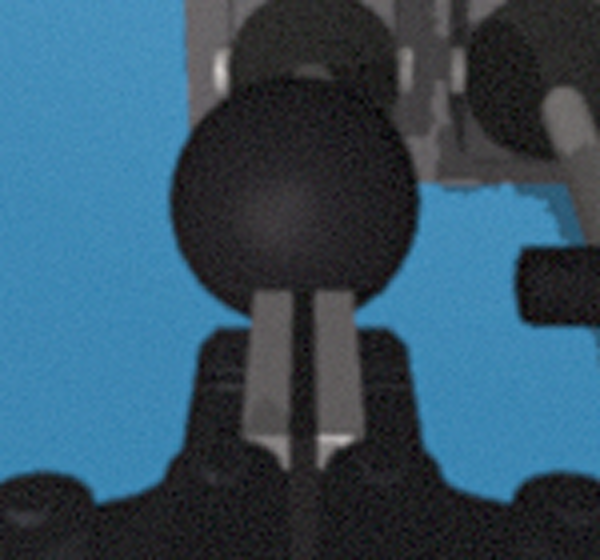

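Run:
```python
from h import *
c=ctrl.camera_info("wrist")
s=ctrl.read_state();R=np.array(s["tool_rot"]);p=s["position"]
for b in (-11,0,11):
  print(b,[(a,float(proj(c,p+R[:,1]*a+R[:,2]*b)[1])) for a in (-20,-10,0,6,12,19,25)])
print(proj(c,p+R[:,0]*5),proj(c,p-R[:,0]*5))
```

```text
-11 [(-20, 287.2), (-10, 276.2), (0, 266.5), (6, 261.2), (12, 256.2), (19, 250.7), (25, 246.3)]
0 [(-20, 269.2), (-10, 259.1), (0, 250.1), (6, 245.2), (12, 240.6), (19, 235.6), (25, 231.6)]
11 [(-20, 250.2), (-10, 241.1), (0, 233.0), (6, 228.5), (12, 224.4), (19, 219.9), (25, 216.3)]
[334.6 250.1] [317.4 250.1]
```

The finger tips are riding on the ball's upper back: the pad tips overlap the ball at (326,243) and Fz is 13 N. The real tips sit higher than I assumed. I'll back off, let the lever spring back, and come in lower.

Request:
arm_command:
  commands:
    - [0, 0, 0, -0.6, -0.11, 0.2, 0]
    - [-0.26, 0.27, 0, -0.8, -0.14, 0, 0]
    - [0, 0, 0, -0.8, -0.14, 0, 0]
    - [0, 0, 0, -0.8, -0.14, 0, 0]
    - [0, 0, 0, -0.8, -0.14, 0, 0]
    - [0, 0, 0, 0, 0, -0.4, 0]
    - [0, 0, 0, 0, 0, 0, 0]

```text
time_s: 5.1
position: [393.3, 266.3, 247.4]
tool_rot: [[0.17, 0.015, 0.985], [-0.986, 0.006, 0.169], [-0.003, -1.0, 0.016]]
wrist_force: [-0.4, 0.5, -1.3]
opening: -0.003
```

Run:
```python
from h import *
s=ctrl.read_state();print(s["position"],s["wrist_force"])
f=ctrl.grab_frame("wrist");cv2.imwrite("pics/w4.png",f)
c=ctrl.camera_info("wrist");print(proj(c,[445.5,277,229]))
```

```text
[393.25568946 266.31942462 247.36127437] [-0.39513549  0.53861885 -1.27969111]
[323.5 154.1]
```

View pics/w4.png

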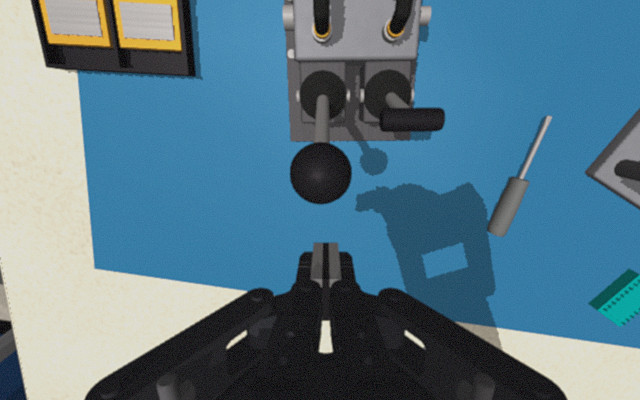

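Run:
```python
from h import *
import json
np.set_printoptions(precision=2,suppress=True)
s=ctrl.read_state();R=np.array(s["tool_rot"]);p=np.array(s["position"])
c=ctrl.camera_info("wrist")
def tool(c,R,p): 
    Rc=np.array(c["R"]);return R.T@(-Rc.T@np.array(c["t"])-p), Rc@R
print(tool(c,R,p)); o,d=ray(c,321,173);print(atz(c,321,173,229),o+d*286*38/60)
c1=json.load(open("w1.json"));print(atz(c1,315,128,229)); o,d=ray(c1,315,128);print(o+d*286*38/47)
```

```text
(array([  -0.27, -148.27,   82.18]), array([[ 1.  ,  0.  , -0.  ],
       [-0.  , -0.32, -0.95],
       [-0.  ,  0.95, -0.32]]))
[434.01 276.57 229.  ] [432.37 276.43 221.75]
[442.88 278.16 229.  ]
[443.59 277.94 235.84]
```

Run:
```python
from h import *
np.set_printoptions(precision=2,suppress=True)
s=ctrl.read_state();print(s["time_s"],s["position"],s["q"])
c=ctrl.camera_info("wrist")
f=ctrl.grab_frame("wrist");cv2.imwrite("pics/w5.png",f)
T=ctrl.grab_frame("top");cv2.imwrite("pics/t5.png",cv2.resize(T[140:240,220:340],None,fx=6,fy=6,interpolation=cv2.INTER_CUBIC))
S=ctrl.grab_frame("scene");cv2.imwrite("pics/s5.png",cv2.resize(S[100:230,340:460],None,fx=5,fy=5,interpolation=cv2.INTER_CUBIC))
```

```text
5.15 [393.74 266.55 248.75] [ 0.52 -0.11  1.51 -0.    1.72  1.92]
```

View pics/w5.png

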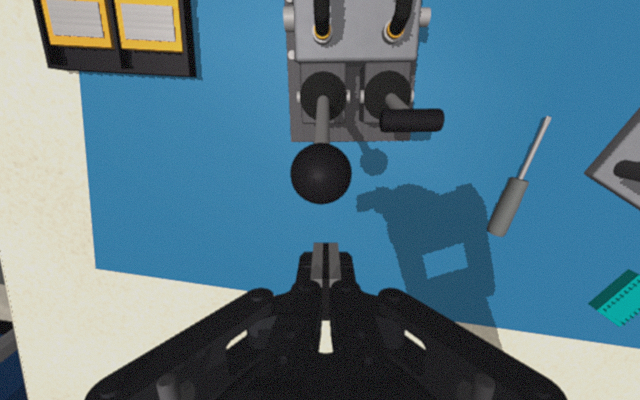

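View pics/s5.png

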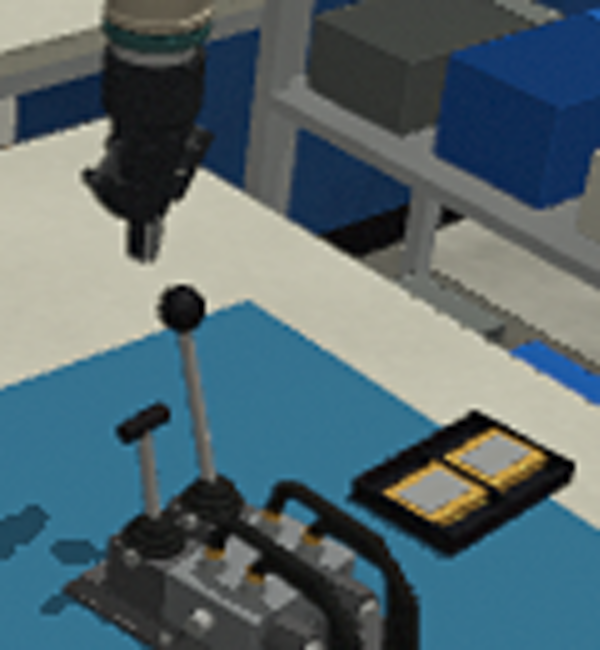

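Run:
```python
from h import *
S=ctrl.camera_info("scene");s=ctrl.read_state();p=np.array(s["position"]);R=np.array(s["tool_rot"])
for a in (-20,-10,0,10,25): 
    q=proj(S,p+R[:,1]*a); print(a,q,(q-[340,100]+.5)*5-.5)
```

```text
-20 [368.4 147.5] [144.  239.5]
-10 [368.3 149.8] [143.5 251. ]
0 [368.1 152.1] [142.5 262.5]
10 [368.  154.3] [142.  273.5]
25 [367.8 157.6] [141. 290.]
```

Request:
arm_command:
  commands:
    - [0, 0, 0, 0, 0, -0.7, 0]
    - [0, 0, 0, 0, 0, -0.7, 0]
    - [0, 0, 0, 0, 0, -0.1, 0]

```text
time_s: 5.55
position: [396.9, 267.1, 211.9]
tool_rot: [[0.168, 0.019, 0.986], [-0.986, 0.008, 0.167], [-0.005, -1.0, 0.02]]
wrist_force: [-0.4, -1.1, -0.6]
opening: -0.002
```

Request:
arm_command:
  commands:
    - [0, 0.15, 0, 0, 0, -0.3, 0]
    - [0, 0, 0, 0, 0, 0, 0]

```text
time_s: 5.72
position: [397.3, 266.9, 203.6]
tool_rot: [[0.167, -0.002, 0.986], [-0.986, 0.007, 0.167], [-0.008, -1.0, -0.001]]
wrist_force: [0.3, 0.4, -1.3]
opening: -0.003
```

Run:
```python
from h import *
np.set_printoptions(precision=2,suppress=True)
s=ctrl.read_state();print(s["position"],s["tool_rot"][:,1])
c=ctrl.camera_info("wrist")
f=ctrl.grab_frame("wrist");cv2.imwrite("pics/w6.png",f)
S=ctrl.grab_frame("scene");cv2.imwrite("pics/s6.png",cv2.resize(S[100:230,340:460],None,fx=5,fy=5,interpolation=cv2.INTER_CUBIC))
print(proj(c,[443,277.5,229]))
```

```text
[397.32 266.94 203.62] [-0.    0.01 -1.  ]
[319.4 184.8]
```

View pics/w6.png

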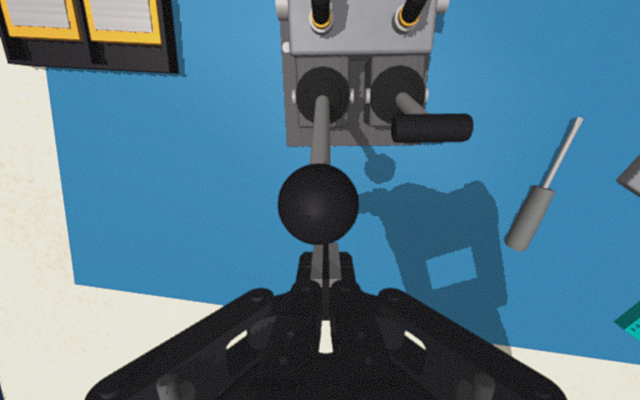

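View pics/s6.png

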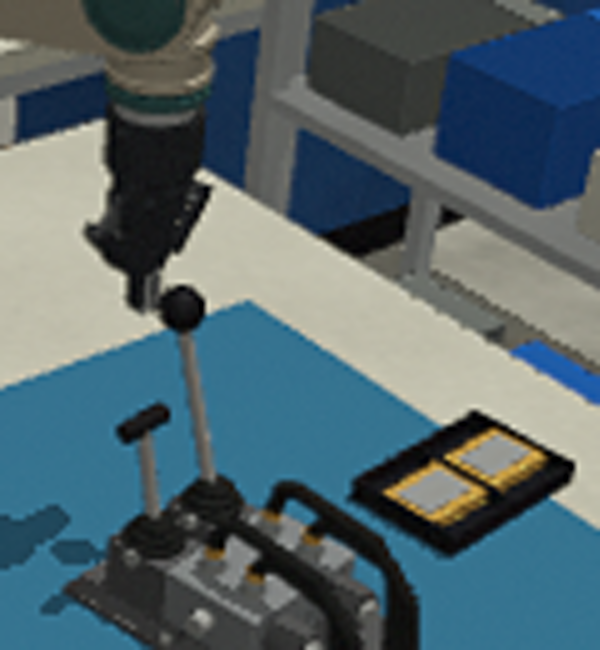

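The wrist view now has the ball at (318,205) hiding the tips, so the fingers are behind and below its centre. The scene view agrees. Push again.

Request:
arm_command:
  commands:
    - [0, 0, 0, 0.4, 0.15, -0.1, 0]
    - [0, 0, 0, 0.4, 0.09, -0.1, 0]
    - [0, 0, 0, 0.4, 0.08, -0.1, 0]
    - [0, 0, 0, 0.4, 0.08, -0.1, 0]
    - [0, 0, 0, 0.4, 0.08, -0.1, 0]

```text
time_s: 6.23
position: [450.4, 280.9, 199.1]
tool_rot: [[0.168, 0.008, 0.986], [-0.986, 0.013, 0.168], [-0.012, -1.0, 0.01]]
wrist_force: [-0.9, -0.5, 0.5]
opening: 0.003
```

Request:
arm_command:
  commands:
    - [0, 0, 0, 0.4, 0.05, 0, 0]
    - [0, 0, 0, 0.4, 0.06, 0, 0]
    - [0, 0, 0, 0.4, 0.07, 0, 0]

```text
time_s: 6.48
position: [480.3, 286.1, 200.3]
tool_rot: [[0.17, 0.003, 0.986], [-0.985, 0.013, 0.169], [-0.012, -1.0, 0.006]]
wrist_force: [-15.5, -4.4, -0.1]
opening: 0.0
```

Run:
```python
from h import *
S=ctrl.grab_frame("wrist");cv2.imwrite("pics/w7.png",S)
```

```text
(no output)
```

View pics/w7.png

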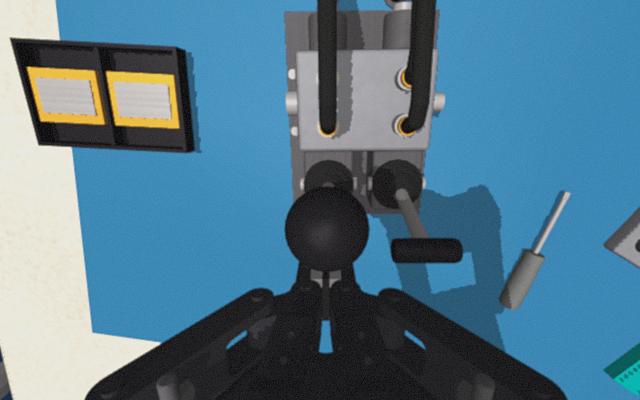

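Request:
arm_command:
  commands:
    - [0, 0, 0, 0.4, 0.07, 0, 0]
    - [0, 0, 0, 0.5, 0.09, 0, 0]

```text
time_s: 6.7
position: [502.3, 290.3, 199.8]
tool_rot: [[0.17, -0.002, 0.985], [-0.985, 0.012, 0.17], [-0.012, -1.0, 0.0]]
wrist_force: [-4.1, -1.6, -2.5]
opening: -0.001
```

Run:
```python
from h import *
s=ctrl.read_state();print(s["position"],s["wrist_force"])
S=ctrl.grab_frame("wrist");cv2.imwrite("pics/w8.png",S)
S=ctrl.grab_frame("scene");cv2.imwrite("pics/s8.png",cv2.resize(S[100:230,340:460],None,fx=5,fy=5,interpolation=cv2.INTER_CUBIC))
```

```text
[502.34737157 290.26265091 199.76490912] [-4.05443263 -1.5731192  -2.47096432]
```

View pics/w8.png

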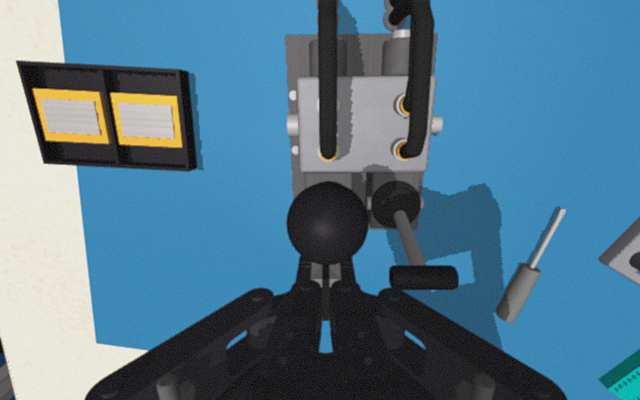

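View pics/s8.png

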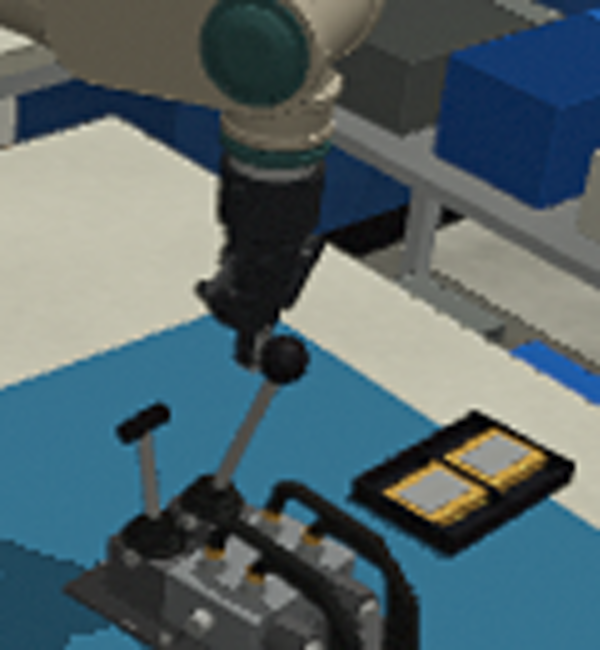

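Run:
```python
from h import *
np.set_printoptions(precision=1,suppress=True)
S=ctrl.camera_info("scene");W=ctrl.camera_info("wrist")
for z in (230,224,219):print(atz(S,*cr(285,358,5,340,100),z),atz(W,327,222,z))
for a in np.arange(.3,.66,.05):
  r=165*np.sin(a-.22);print(round(a,2),481+r*.983-0,284+.18*r,68+165*np.cos(a-.22))
```

```text
[540.7 288.9 230. ] [534.  294.7 230. ]
[533.8 295.8 224. ] [531.4 294.3 224. ]
[528.1 301.6 219. ] [529.3 294.  219. ]
0.3 493.96176378832996 286.3734664108844 232.4722815399322
0.35 502.0260097622014 287.85013403580496 231.60771246294004
0.4 510.0377016618015 289.31717833074697 230.33420931004005
0.45 517.9768144297899 290.7709324489951 228.65495517588687
0.5 525.8235044188564 292.20776276235415 226.57414732127722
0.55 533.5581589905057 293.62407794332756 224.09698668218385
0.6 541.1614455364387 295.01633794156555 221.2296648701242
0.65 548.6143598000058 296.38106283214756 217.97934869635606
```

The knob is at about (533,294,224), a lever angle of about 0.55. I retreat and check that it stays there.

Request:
arm_command:
  commands:
    - [0, 0, 0, -0.5, -0.09, 0, 0]
    - [0, 0, 0, -0.8, -0.14, 0, 0]
    - [0, 0, 0, -0.8, -0.14, 0, 0]
    - [0, 0, 0, -0.8, -0.14, 0.3, 0]
    - [0, 0, 0, -0.4, -0.07, 0.9, 0]
    - [0, 0, 0, 0, 0, 1, 0]
    - [0, 0, 0, 0, 0, 1, 0]
    - [0, 0, 0, 0, 0, 1, 0]
    - [0, 0, 0, 0, 0, 0.5, 0]

```text
time_s: 7.55
position: [413.9, 273.7, 324.6]
tool_rot: [[0.169, 0.007, 0.986], [-0.986, 0.015, 0.168], [-0.013, -1.0, 0.009]]
wrist_force: [0.2, 0.5, 0.3]
opening: 0.0
```

Run:
```python
from h import *
s=ctrl.read_state();print(s["time_s"],s["position"],s["q"])
S=ctrl.grab_frame("wrist");cv2.imwrite("pics/w9.png",S)
S=ctrl.grab_frame("scene");cv2.imwrite("pics/s9.png",cv2.resize(S[100:230,340:460],None,fx=5,fy=5,interpolation=cv2.INTER_CUBIC))
```

```text
7.55 [413.8936691  273.71113265 324.64322259] [ 0.50438826 -0.03995789  1.29928745  0.00991111  1.86905852  1.9088359 ]
```

View pics/s9.png

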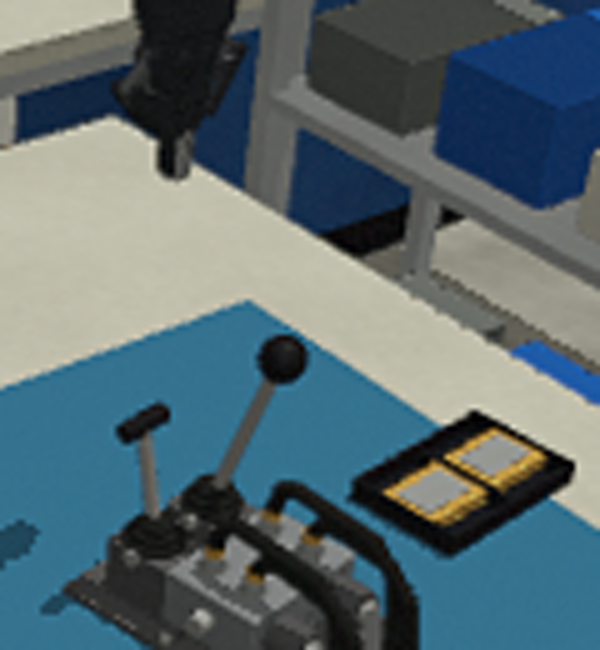

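View pics/w9.png

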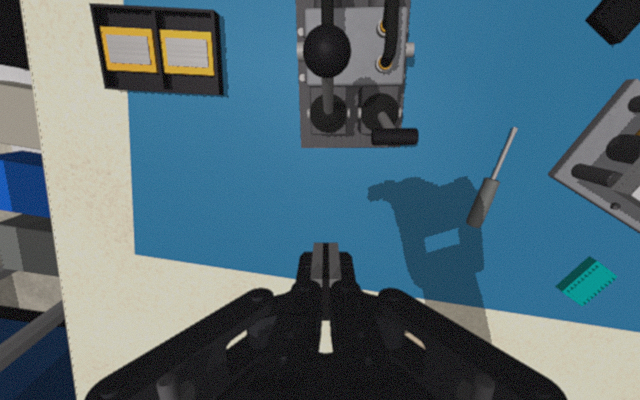

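The lever stays in float with the arm clear: knob at scene crop (283,358), i.e. (397,171) in the frame, and wrist (326,50). The short lever is unmoved. Now to the left pad, at about (513,-158).

Request:
arm_command:
  commands:
    - [0, 0, 0, 0.2, -1, 0, 0]
    - [0, 0, 0, 0.2, -1, 0, 0]
    - [0, 0, 0, 0.2, -1, 0, 0]
    - [0, 0, 0, 0.2, -1, 0, 0]
    - [0, 0, 0, 0.2, -1, 0, 0]
    - [0, 0, 0, 0.2, -1, 0, 0]
    - [0, 0, 0, 0.3, -1, 0, 0]
    - [0, 0, 0, 0.3, -1, 0, 0]
    - [0, 0, 0, 0.3, -1, 0, 0]
    - [0, 0, 0, 0.3, -1, 0, 0]
    - [0, 0, 0, 0.3, -1, 0, 0]
    - [0, 0, 0, 0.3, -1, 0, 0]

```text
time_s: 8.65
position: [485.2, -35.8, 312.9]
tool_rot: [[0.177, 0.001, 0.984], [-0.984, 0.016, 0.177], [-0.015, -1.0, 0.004]]
wrist_force: [1.2, 1.1, 0.5]
opening: 0.001
```

Request:
arm_command:
  commands:
    - [0, 0, 0, 0.3, -1, 0, 0]
    - [0, 0, 0, 0.3, -1, -0.5, 0]
    - [0, 0, 0, 0, -1, -0.8, 0]
    - [0, 0, 0, 0, -0.8, -0.8, 0]
    - [0, 0, 0, 0, -0.5, -0.8, 0]
    - [0, 0, 0, 0, 0, 0, 0]

```text
time_s: 9.15
position: [498.2, -152.4, 231.1]
tool_rot: [[0.171, -0.002, 0.985], [-0.985, 0.016, 0.171], [-0.016, -1.0, 0.001]]
wrist_force: [-0.9, 0.8, -0.3]
opening: 0.003
```

Run:
```python
from h import *
np.set_printoptions(precision=1,suppress=True)
s=ctrl.read_state();print(s["time_s"],s["position"])
c=ctrl.camera_info("wrist")
S=ctrl.grab_frame("wrist");cv2.imwrite("pics/w10.png",S)
print(proj(c,[514,-158,131]),proj(c,[461,-308,131]),proj(c,[487,-233,128]))
```

```text
9.15 [ 498.2 -152.4  231.1]
[336.7 180.8] [477.8 258.4] [409.3 220.5]
```

View pics/w10.png

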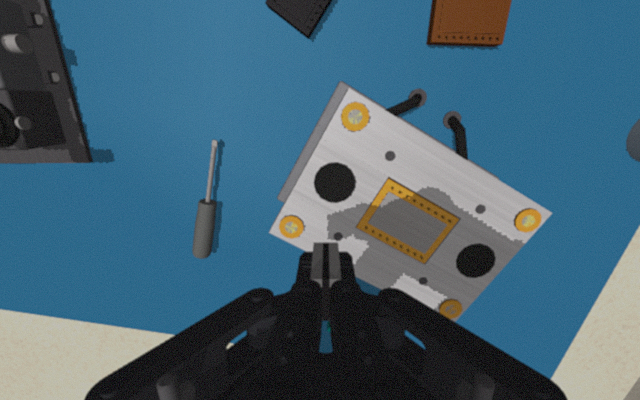

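The wrist view shows the left pad at (335,182), matching my estimate, and the brass module flush at (409,220). I descend onto the pad.

Request:
arm_command:
  commands:
    - [0, 0, 0, 0.55, -0.2, -0.7, 0]
    - [0, 0, 0, 0, 0, -0.9, 0]
    - [0, 0, 0, 0, 0, -0.9, 0]
    - [0, 0, 0, 0, 0, -0.6, 0]
    - [0, 0, 0, 0, 0, 0, 0]

```text
time_s: 9.62
position: [515.1, -152.6, 160.3]
tool_rot: [[0.174, 0.01, 0.985], [-0.985, 0.013, 0.174], [-0.011, -1.0, 0.012]]
wrist_force: [-0.4, -0.9, -0.4]
opening: 0.003
```

Run:
```python
from h import *
np.set_printoptions(precision=1,suppress=True)
s=ctrl.read_state();print(s["time_s"],s["position"],s["wrist_force"])
c=ctrl.camera_info("wrist")
S=ctrl.grab_frame("wrist");cv2.imwrite("pics/w11.png",S)
S=ctrl.grab_frame("scene");cv2.imwrite("pics/s11.png",cv2.resize(S[175:285,210:330],None,fx=5,fy=5,interpolation=cv2.INTER_CUBIC))
print(proj(c,[513,-157,131]))
```

```text
9.6167 [ 515.1 -152.6  160.3] [-0.4 -0.9 -0.4]
[332.2 233.1]
```

View pics/w11.png

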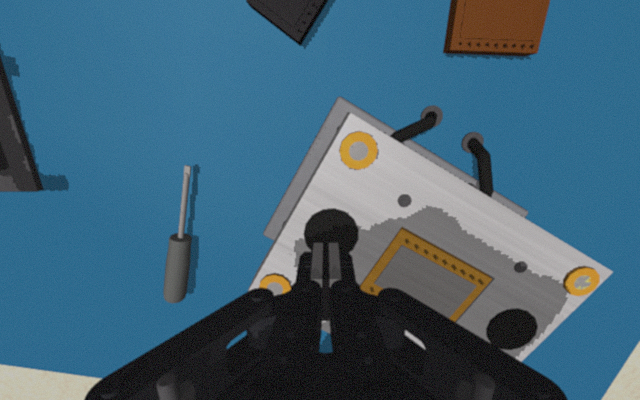

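View pics/s11.png

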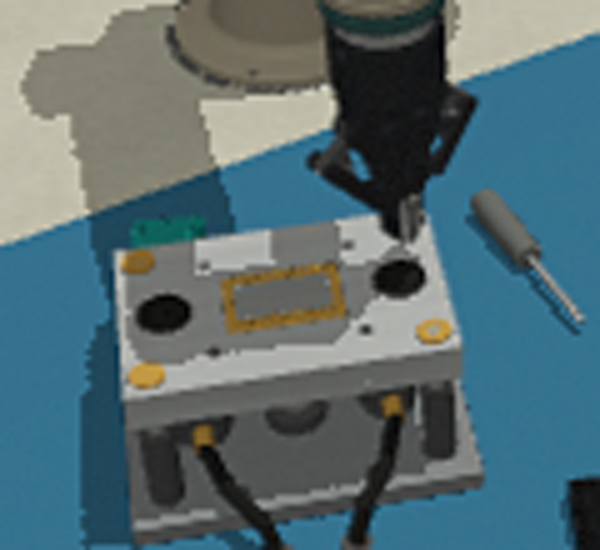

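Request:
arm_command:
  commands:
    - [-0.1, 0.1, 0, -0.05, -0.2, -0.5, 0]
    - [0, 0, 0, 0, 0, -0.3, 0]
    - [0, 0, 0, 0, 0, 0, 0]

```text
time_s: 9.97
position: [517.1, -158.3, 147.3]
tool_rot: [[0.176, 0.009, 0.984], [-0.984, -0.005, 0.176], [0.006, -1.0, 0.008]]
wrist_force: [-0.3, 0.3, 0.3]
opening: -0.002
```

Request:
arm_command:
  commands:
    - [0, 0, 0, 0, 0, -0.2, 0]
    - [0, 0, 0, 0, 0, -0.2, 0]

```text
time_s: 10.13
position: [517.9, -158.6, 138.4]
tool_rot: [[0.176, 0.012, 0.984], [-0.984, -0.006, 0.176], [0.008, -1.0, 0.011]]
wrist_force: [-0.4, 0.0, -0.3]
opening: -0.001
```

Request:
arm_command:
  commands:
    - [0.05, 0.1, 0, -0.2, 0, -0.2, 0]
    - [0, 0, 0, 0, 0, -0.1, 0]

```text
time_s: 10.3
position: [512.4, -158.5, 130.0]
tool_rot: [[0.176, -0.001, 0.984], [-0.984, 0.001, 0.176], [-0.001, -1.0, -0.001]]
wrist_force: [0.6, -0.2, 0.2]
opening: -0.004
```

Request:
arm_command:
  commands:
    - [0, 0, 0, 0, 0, -0.15, 0]
    - [0, 0, 0, 0, 0, -0.15, 0]

```text
time_s: 10.47
position: [512.4, -158.6, 122.6]
tool_rot: [[0.176, -0.001, 0.984], [-0.984, 0.001, 0.176], [-0.001, -1.0, -0.0]]
wrist_force: [-3.7, 2.8, 11.2]
opening: -0.002
```

Request:
arm_command:
  commands:
    - [0, 0, 0, 0, 0, -0.2, 0]
    - [0, 0, 0, 0, 0, -0.2, 0]

```text
time_s: 10.63
position: [512.5, -158.7, 115.7]
tool_rot: [[0.175, 0.001, 0.984], [-0.984, 0.001, 0.175], [-0.0, -1.0, 0.001]]
wrist_force: [-7.8, 2.8, 12.6]
opening: 0.003
```

Request:
arm_command:
  commands:
    - [0, 0, 0, 0, 0, -0.2, 0]
    - [0, 0, 0, 0, 0, -0.2, 0]

```text
time_s: 10.8
position: [512.4, -158.7, 108.1]
tool_rot: [[0.175, 0.001, 0.984], [-0.984, 0.0, 0.175], [-0.0, -1.0, 0.001]]
wrist_force: [-4.8, 1.7, 8.0]
opening: 0.003
```

Request:
arm_command:
  commands:
    - [0, 0, 0, 0, 0, -0.2, 0]
    - [0, 0, 0, 0, 0, -0.2, 0]

```text
time_s: 10.97
position: [512.7, -158.7, 107.7]
tool_rot: [[0.176, 0.004, 0.984], [-0.984, -0.001, 0.176], [0.002, -1.0, 0.003]]
wrist_force: [-21.2, 7.5, 36.4]
opening: 0.004
```

Force jumped to 36 N while z stayed at 107.7, so the table is on its stops. I lift straight off and look.

Request:
arm_command:
  commands:
    - [0, 0, 0, 0, 0, 0.3, 0]
    - [0, 0, 0, 0, 0, 0.8, 0]
    - [0, 0, 0, 0, 0, 1, 0]
    - [0, 0, 0, 0, 0, 1, 0]
    - [0, 0, 0, 0, 0, 1, 0]
    - [0, 0, 0, -0.5, 0.5, 0.5, 0]
    - [0, 0, 0, -0.8, 0.8, 0, 0]
    - [0, 0, 0, -0.8, 0.8, 0, 0]
    - [0, 0, 0, -0.8, 0.8, 0, 0]
    - [0, 0, 0, 0, 0, 0, 0]

```text
time_s: 11.8
position: [436.7, -84.7, 229.1]
tool_rot: [[0.173, 0.007, 0.985], [-0.985, -0.002, 0.173], [0.003, -1.0, 0.006]]
wrist_force: [-0.5, -0.0, 0.6]
opening: 0.002
```

Run:
```python
from h import *
np.set_printoptions(precision=1,suppress=True)
s=ctrl.read_state();print(s["time_s"],s["position"],s["wrist_force"])
S=ctrl.grab_frame("wrist");cv2.imwrite("pics/w12.png",S)
S=ctrl.grab_frame("scene");cv2.imwrite("pics/s12f.png",S);cv2.imwrite("pics/s12.png",cv2.resize(S[190:300,210:330],None,fx=5,fy=5,interpolation=cv2.INTER_CUBIC))
S=ctrl.grab_frame("top");cv2.imwrite("pics/t12.png",cv2.resize(S[140:240,220:450],None,fx=3.4,fy=3.4,interpolation=cv2.INTER_CUBIC))
```

```text
11.8 [436.7 -84.7 229.1] [-0.5 -0.   0.6]
```

View pics/s12.png

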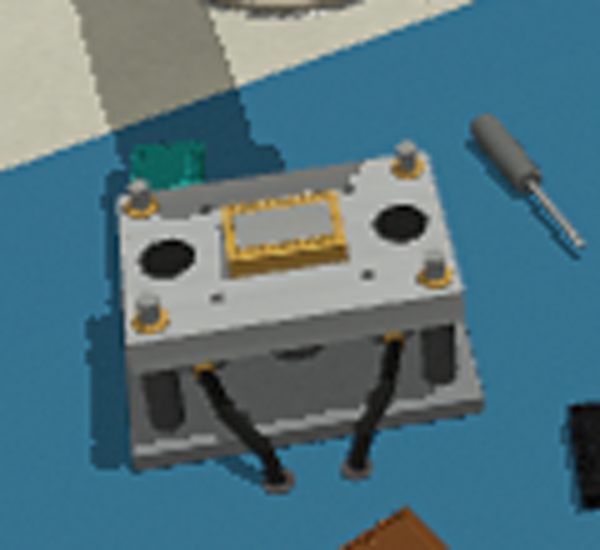

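View pics/w12.png

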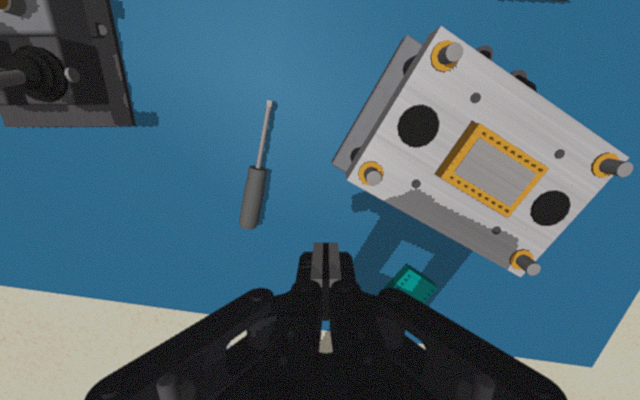

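View pics/t12.png

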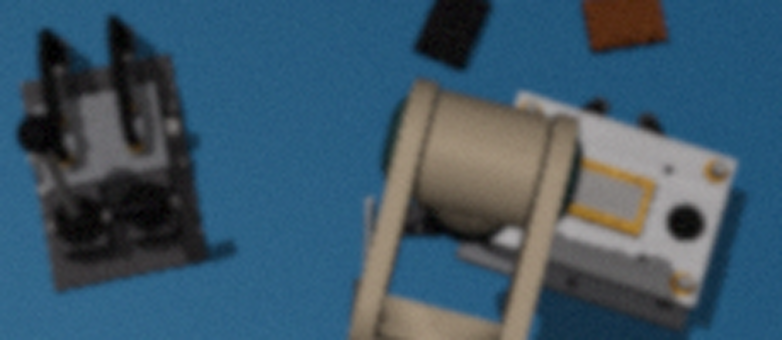

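View pics/s12f.png

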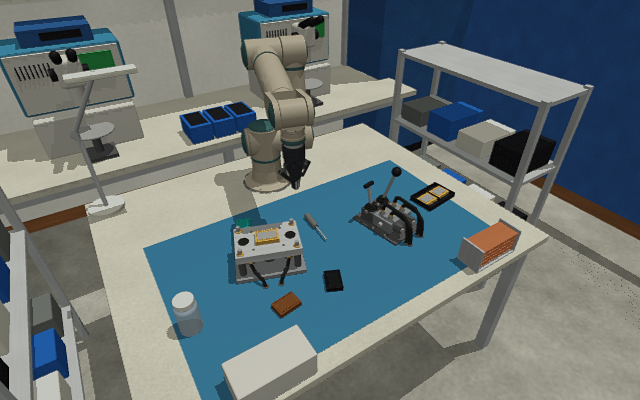

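The table is down with all four posts proud. The brass module stands up level, at scene crop (285,232). I check the table height and module tilt in numbers.

Run:
```python
from h import *
np.set_printoptions(precision=1,suppress=True)
S=ctrl.camera_info("scene")
a=ctrl.grab_frame("scene")
g=[]
# pads before (s0) and after: height change from pixel shift
b=cv2.imread("pics/scene0.png")
def cent(im,u,v,r=10):
    w=im[v-r:v+r+1,u-r:u+r+1].max(2); m=w<60
    n,l,st,ce=cv2.connectedComponentsWithStats(m.astype(np.uint8)); k=l[r,r]; return ce[k]+[u-r,v-r],st[k][4]
print(cent(b,243,237),cent(b,290,231),cent(a,243,241),cent(a,290,234))
for X in ([461,-308],[513,-157]):
    print([proj(S,X+[z]) for z in (131,122,113)])
# module top corners predicted at z=125 (15 proud of 110) for level module
u=np.array([.943,-.333]);v=np.array([.333,.943]);c=np.array([487.,-232.5])
for sx,sy in((1,1),(1,-1),(-1,-1),(-1,1)):
    q=proj(S,list(c+28*sx*u+40*sy*v)+[125]);print((q-[210,190]+.5)*5-.5)
cv2.imwrite("pics/s13.png",cv2.resize(a[222:250,245:290],None,fx=16,fy=16,interpolation=cv2.INTER_CUBIC))
```

```text
(array([242.4, 237.2]), np.int32(58)) (array([289.5, 230.3]), np.int32(54)) (array([243.1, 241.1]), np.int32(59)) (array([289.7, 234.2]), np.int32(54))
[array([242.2, 237. ]), array([242.6, 239. ]), array([242.9, 241. ])]
[array([289.4, 229.6]), array([289.5, 231.6]), array([289.6, 233.5])]
[347.5 242.5]
[227.5 261.5]
[220.5 207.5]
[336. 190.]
```

View pics/s13.png

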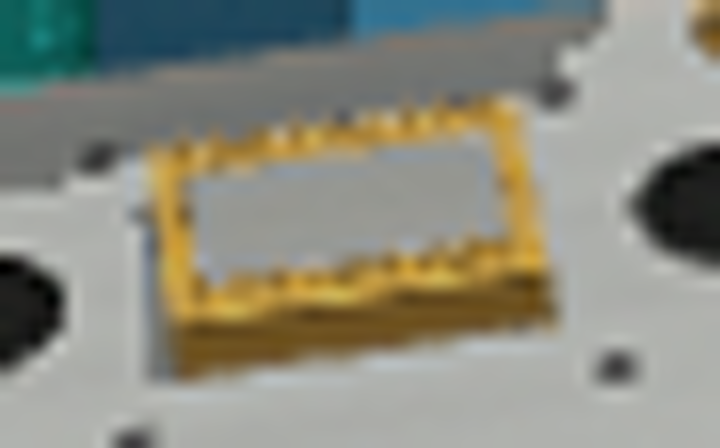

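Both pads moved 3.9 px down; 18 mm predicts 3.9 to 4.0. The module's side face shows the same height at both ends, so it is level. The arm is clear, so I hand in.

Run:
```python
from station import ctrl
s=ctrl.read_state();print(s["time_s"],s["wrist_force"],ctrl.job_done())
```

```text
the job is handed in; nothing more can be done
12.0 [-0.6045549   0.60521366  0.28149622] None
```

I pushed the tall lever into float, pressed the nest table onto its stops at the left pad, and handed in at 12.0 s. The brass module is standing out of its pocket on the rod. I did not touch it, the short lever or the bystanders.

**Last checks:**
- **Lever:** with the arm clear, the knob measured about 0.55 rad. It was still forward in the picture taken after the press.
- **Table:** both pads dropped 3.9 px in the scene view, and the full 18 mm predicts 3.9 to 4.0. On the stops the upward force rose to 36 N (about 43 N in all at the wrist) with no further travel, and all four posts stand proud.
- **Module:** it stands proud and level, its side face the same height at both ends.
- **Arm:** it ended clear of everything, with the wrist force near zero.

**What went wrong or disagreed:**
- **First push failed:** the fingers rode up onto the ball (13 N upward) and did not pass the detent. I backed off, the lever sprung back, and a lower push (about 16 N) worked.
- **Fingertip position:** the images and contact heights put the shut fingertips about level with the TCP, not 25 mm ahead of it as described.
- **Lever at rest:** after the first push the knob sat about 10 mm behind its original hold position. I did not find out why.

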